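# Tidy the hall table: hang the keys and stack the coasters

## Robot

A 6-joint arm with a two-finger parallel gripper is mounted at the origin on the work surface. World frame = base frame: x ahead of the robot, y to its left, z up, the work surface at z = 0. Lengths are in m, angles in degrees, forces in N, time in s.
With the tool pointing down it reaches from about 0.325 to 0.775 m from the base axis. Payload 5.5 kg.
Tool frame: the origin (TCP) lies at the centre of the arm's flange, where the gripper is bolted on; the fingertips stand 182 mm ahead of it and the grasp point (between the pads) lies 163 mm ahead of it; z points along the fingers, y is the direction in which the jaws open and shut (so a half turn about z gives the same grasp; the last joint's range is limited). The gripper opens to 88 mm and grips with 3 to 60 N. Pads are 20 mm wide; open, the fingers measure 115 mm over their backs; the gripper's body (75 mm by 178 mm) begins 61 mm behind the grasp point.
Start: joints at [-76.931, 5.22, 70.514, -0, 104.267, -3.249], TCP at [0.169, -0.576, 0.405] pointing down, gripper open.
Joint ranges: [-164.24, 164.24], [-49.07, 125.15], [9.68, 141.18], [-86.29, 266.29], [3.28, 154.24], [-151.56, 151.56]. Speed limits (degrees/s): [147.25, 147.25, 172.46, 180, 180, 180].

## Interface

Orientations are given as [roll, pitch, yaw] about the fixed x, y, z axes, in that order (R = Rz(yaw) Ry(pitch) Rx(roll)).
In Python, from station import r gives the robot as it stands. The module is installed in compiled form; this text tells all that it offers. Calls block until the motion is done:
- r.reach(position, orientation): joint-space move of the TCP to a pose.
- r.servo_line(position, rotation=None, speed=0.15): straight line of the TCP; rotation=None keeps the orientation; speed is the mean speed in m/s.
- r.move_joints(angles): joint-space move.
- r.let_go() and r.grab(squeeze=None): open the fingers fully, or close them until they stop; squeeze is the grip in N (None keeps the last).
- r.wait(seconds).
- r.inverse_kinematics(position, orientation): joint angles nearest the present ones, or None.
- r.sense(): the state.
- r.snapshot(name): name is "side" or "top"; returns a dict with "frame" (480x640x3 uint8, red, green, blue), "fx", "fy", "cx", "cy" (pixels), "R" (3x3) and "t" (3): a world point X has camera coordinates R X + t. Camera axes: x right, y down, z forward; pixel columns grow to the right and rows downward; lengths in m; the calibration is good to about 2 mm. A picture is of the moment at which its call begins. There is no depth.
A pose or a line that the arm cannot do raises r.IKError and nothing moves.
- r.hand_in(): hands the job in, once; it reports no verdict.
The state is a dict: "clock": time; "joints": joint angles; "joint_vel": joint speeds; "joint_torque": joint torques, N m; "tcp_pos": TCP position; "orientation": TCP orientation; "contact_force": force on the tool from outside, world axes, zero at the start; "torque": the same for the moment, N m; "opening": finger opening in m.
Only numpy, scipy, OpenCV 4.12 (cv2) and the standard library are available. Lean on these libraries where they do the work, as an engineer would, in place of code of your own. Each camera call takes 0.05 s, during which the arm holds its last target.

## Task

Tidy the hall table: hang every key tag in the key cabinet by its hole, one to a peg on any pegs, pushed flat against the board, and only then push the cabinet door shut until its catch snaps home. Also stack all the coasters lying about flat and centred on the round slate plate, the widest at the bottom and the narrowest on top. Leave the jar and the bowl where they are.

Things in the scene. Friction and masses are not known exactly. Their poses are not given: they have to be found in the camera images.
- board: Slanted peg board, 190 mm up the slope by 200 mm wide, in a wooden cabinet 220 mm wide, 190 mm deep, open on top. Origin: middle of its lower front edge, on the surface. x = up the slope (away from the robot), y = left, z = along the pegs: 28 degrees from vertical, leaning to the robot. Side cheeks, 200 mm apart inside, reach 105 mm above the table, and 20 mm above the board at its upper end.
- peg0_seat (a point): lower left brass peg (8 mm thick, 30 mm long, square to the board): the point on its axis 5 mm above the board, where the centre of a tag's hole lies when the tag is flat on the board. Board axes. Pegs are 80 mm apart across and 85 mm up the slope.
- peg1_seat (a point): lower right brass peg (8 mm thick, 30 mm long, square to the board): the point on its axis 5 mm above the board, where the centre of a tag's hole lies when the tag is flat on the board. Board axes. Pegs are 80 mm apart across and 85 mm up the slope.
- peg2_seat (a point): upper left brass peg (8 mm thick, 30 mm long, square to the board): the point on its axis 5 mm above the board, where the centre of a tag's hole lies when the tag is flat on the board. Board axes. Pegs are 80 mm apart across and 85 mm up the slope.
- peg3_seat (a point): upper right brass peg (8 mm thick, 30 mm long, square to the board): the point on its axis 5 mm above the board, where the centre of a tag's hole lies when the tag is flat on the board. Board axes. Pegs are 80 mm apart across and 85 mm up the slope.
- door (a joint): cabinet's front door, hinged upright at the cabinet's left (+y) edge: 0 = shut, grows (rad) as it swings towards the robot and left, to 2.0. Starts open, stays where left (friction 0.04 N m). A sprung roller catch at the free edge resists from about 0.07 rad, is passed at 0.035, then snaps the door to 0 and holds it; passing it takes 3 to 6 N at the free edge.
- door_hinge (a point): on the hinge line, at the door's mid-height, 57 mm above the table. Door panel: 214 mm from hinge line to free edge, 12 mm thick (centred on the hinge line), 88 mm high. Axes turn with the door: the panel runs along -y, its outer face looks along -x and has a knob 22 mm across standing 22 mm out, 185 mm from the hinge, 22 mm above mid-height.
- door_edge (a point): middle of the door's free edge, on the outer face: 214 mm from the hinge (door axes)
- tag0: flat wooden key tag 70 x 36 x 10 mm (x, y, z), with a flat brass key riveted on its upper face (1 mm raised, look only) and a 15 mm hole near the +x end. about 40 g. Origin: centre of its underside. May be absent.
- tag0_hole (a point): centre of the hole of tag0, at mid-thickness: 21 mm along x from the tag's centre (14 mm from its end), 5 mm up. Tag axes.
- tag1: flat wooden key tag 70 x 36 x 10 mm (x, y, z), with a flat brass key riveted on its upper face (1 mm raised, look only) and a 15 mm hole near the +x end. about 40 g. Origin: centre of its underside. May be absent.
- tag1_hole (a point): centre of the hole of tag1, at mid-thickness: 21 mm along x from the tag's centre (14 mm from its end), 5 mm up. Tag axes.
- tag2: flat wooden key tag 70 x 36 x 10 mm (x, y, z), with a flat brass key riveted on its upper face (1 mm raised, look only) and a 15 mm hole near the +x end. about 40 g. Origin: centre of its underside. May be absent.
- tag2_hole (a point): centre of the hole of tag2, at mid-thickness: 21 mm along x from the tag's centre (14 mm from its end), 5 mm up. Tag axes.
- tag3: flat wooden key tag 70 x 36 x 10 mm (x, y, z), with a flat brass key riveted on its upper face (1 mm raised, look only) and a 15 mm hole near the +x end. about 40 g. Origin: centre of its underside. May be absent.
- tag3_hole (a point): centre of the hole of tag3, at mid-thickness: 21 mm along x from the tag's centre (14 mm from its end), 5 mm up. Tag axes.
- plate: flat round grey slate plate, 150 mm across at its top, 8 mm thick, fixed. Origin: centre of its underside; the top is 8 mm up.
- coaster_large: round cork coaster, 64 mm across, 12 mm thick, about 40 g. Origin: centre of its underside, z up. May be absent.
- coaster_medium: round cork coaster, 56 mm across, 12 mm thick, about 40 g. Origin: centre of its underside, z up. May be absent.
- coaster_small: round cork coaster, 48 mm across, 12 mm thick, about 40 g. Origin: centre of its underside, z up. May be absent.
- tin: bystander: small amber jar with a steel lid, 40 mm across, 45 mm high, loose, standing among the things. Origin: centre of its underside.
- bowl: bystander: small blue bowl, 96 mm across, 32 mm high, loose, on the left. Origin: centre of its underside.
Not all that is in view belongs to the job. What is shaped like the tag1 but black or green is not meant.

How it is judged (in metres and radians):
On the way, in this order (a step that is already met when the one before it is completed fails the run):
1. every key tag hangs on a peg of its own, against the board ((distance between tag0_hole and peg0_seat below 0.008 m or distance between tag0_hole and peg1_seat below 0.008 m or distance between tag0_hole and peg2_seat below 0.008 m or distance between tag0_hole and peg3_seat below 0.008 m) and angle between the z axis of each of tag0, tag1, tag2, tag3 and the z axis of board, either way round below 0.2 rad and (distance between tag1_hole and peg0_seat below 0.008 m or distance between tag1_hole and peg1_seat below 0.008 m or distance between tag1_hole and peg2_seat below 0.008 m or distance between tag1_hole and peg3_seat below 0.008 m) and (distance between tag2_hole and peg0_seat below 0.008 m or distance between tag2_hole and peg1_seat below 0.008 m or distance between tag2_hole and peg2_seat below 0.008 m or distance between tag2_hole and peg3_seat below 0.008 m) and (distance between tag3_hole and peg0_seat below 0.008 m or distance between tag3_hole and peg1_seat below 0.008 m or distance between tag3_hole and peg2_seat below 0.008 m or distance between tag3_hole and peg3_seat below 0.008 m)), for 0.2 s.
2. the cabinet door is shut on its catch (value of joint door below 0.02 rad), for 0.2 s.
At the end, for the whole second after the job is handed in: Each tag hangs on its own peg, hole centre within 8 mm of the seat point, flat to the board within 0.2 rad; door below 0.02 rad; each coaster flat (0.1 rad) on the plate or stack, within 10 mm of the plate centre, wider below narrower; all at rest (all of step 1 and linear speed of each of tag0, tag1, tag2, tag3, coaster_large, coaster_medium, coaster_small below 0.02 m/s and value of joint door below 0.02 rad and horizontal distance between each of coaster_large, coaster_medium, coaster_small and plate below 0.01 m and angle between each of coaster_large, coaster_medium, coaster_small's own z axis and vertical below 0.1 rad and z of coaster_large in the frame of plate between 0.004 and 0.036 m and z of coaster_medium in the frame of plate between 0.004 and 0.036 m and z of coaster_small in the frame of plate between 0.004 and 0.036 m and z of each of coaster_medium, coaster_small in the frame of coaster_large above 0.008 m and z of coaster_small in the frame of coaster_medium above 0.008 m); the robot touches nothing.
It fails at once if the tin is moved by more than 3 cm (distance of tin from where it was at the start of the episode above 0.03 m).
It fails at once if the bowl is moved by more than 3 cm (distance of bowl from where it was at the start of the episode above 0.03 m).
Of tag0, tag1, tag2, tag3 only 3 to 4 are there at a start; the rules pass over those that are not, and their reading is None.
Of coaster_large, coaster_medium, coaster_small only 2 to 3 are there at a start; the rules pass over those that are not, and their reading is None.
At some moment in a run one of tag0, tag1, tag2, tag3, coaster_large, coaster_medium, coaster_small may be knocked a few centimetres aside while the robot is not near it.
Once in a run the grip may slacken for a moment while it holds something.
It also fails if it takes over 210 s, if anything falls off the work surface, if the arm or the gripper's body presses on something with over 40 N, if the wrist force passes 120 N, or if a joint passes its speed limit or range.

## Working session

There is one attempt and no reset: what is moved stays moved. The work goes in short steps, each a Python script; the robot and the scene stay as the last script left them, time stands still between calls to the robot, and variables do not carry over. Pictures are saved under pics/ and viewed, and the job is handed in when it is done.

```bash
mkdir -p pics; ls; python3 - <<'E'
from station import r
import cv2
for n in("side","top"):
    s=r.snapshot(n); cv2.imwrite(f"pics/{n}0.png",s["frame"][:,:,::-1])
    print(n,s["fx"],s["fy"],s["cx"],s["cy"],s["R"],s["t"])
print(r.sense())
E
```

```text
pics
side 543.3141911860281 543.3141911860281 317.9144264697386 242.81756057888853 [[-0.86099367 -0.50849929 -0.01088027]
 [-0.36905408  0.63931837 -0.67458958]
 [ 0.34998428 -0.57680195 -0.73811281]] [0.38623507 0.20113554 1.17482846]
top 603.2293391810803 603.2293391810803 316.35337488922806 239.23908269165057 [[ 0.06879786 -0.99762882  0.00189275]
 [-0.9753476  -0.06765982 -0.21004571]
 [ 0.20967572  0.01260461 -0.97768973]] [-0.01989462  0.44975901  1.40634156]
{'clock': 0.1, 'joints': array([-7.69315902e+01,  5.25843894e+00,  7.05748904e+01, -1.96652873e-03,
        1.04264942e+02, -3.24903167e+00]), 'joint_vel': array([ 0.06591391, -0.01170073, -0.26597809,  0.00428325, -0.00201746,
       -0.07866331]), 'joint_torque': array([ 3.14184530e-03, -4.47858918e+01, -4.07568276e+01,  7.01339194e-02,
        2.84247519e-02, -1.24592516e-04]), 'tcp_pos': array([ 0.16857716, -0.57588897,  0.40362427]), 'orientation': array([-1.79901779e+02, -3.66594414e-03,  1.63169554e+01]), 'contact_force': array([-0.01542379,  0.07436298, -0.00356237]), 'torque': array([ 0.00711764, -0.01691506,  0.03104288]), 'opening': 0.08790242567863647}
```

View pics/top0.png

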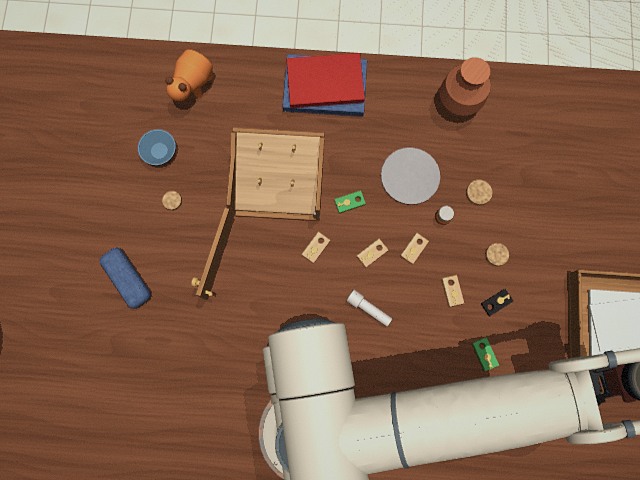

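View pics/side0.png

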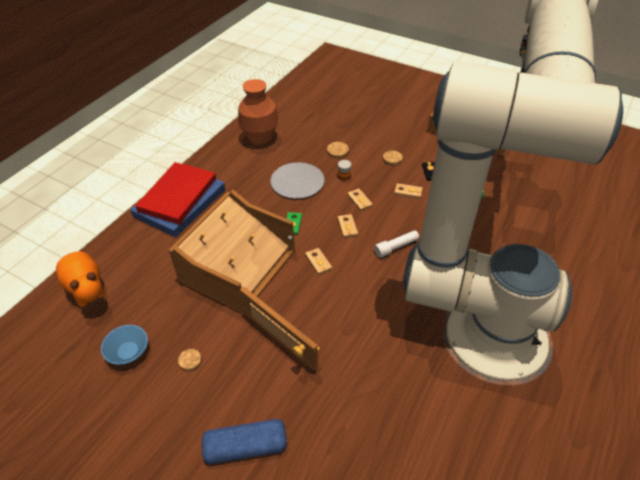

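The top view shows four wooden tags at about (316,247), (372,252), (415,248) and (453,291). There are three coasters at (480,192), (498,254) and (172,200). The plate is at (410,175), the jar at (446,214), the bowl at (157,148), and the cabinet is centred near (277,175) with its door edge at about (203,296). The tags at (350,202) and (486,355) are green and the one at (497,302) is black, so I'll leave those. Next I'll enlarge the view to confirm and measure.

```bash
python3 - <<'E'
import cv2,numpy as np
a=cv2.imread("pics/top0.png")
c=a[120:310,290:520]; cv2.imwrite("pics/c1.png",cv2.resize(c,None,fx=3.4,fy=3.1,interpolation=cv2.INTER_CUBIC)[:600])
c=a[115:305,160:340]; cv2.imwrite("pics/c2.png",cv2.resize(c,None,fx=3.1,fy=3.1,interpolation=cv2.INTER_CUBIC))
b=cv2.imread("pics/side0.png")
c=b[180:370,150:350]; cv2.imwrite("pics/c3.png",cv2.resize(c,None,fx=3.1,fy=3.1,interpolation=cv2.INTER_CUBIC))
E
```

```text
(no output)
```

View pics/c1.png

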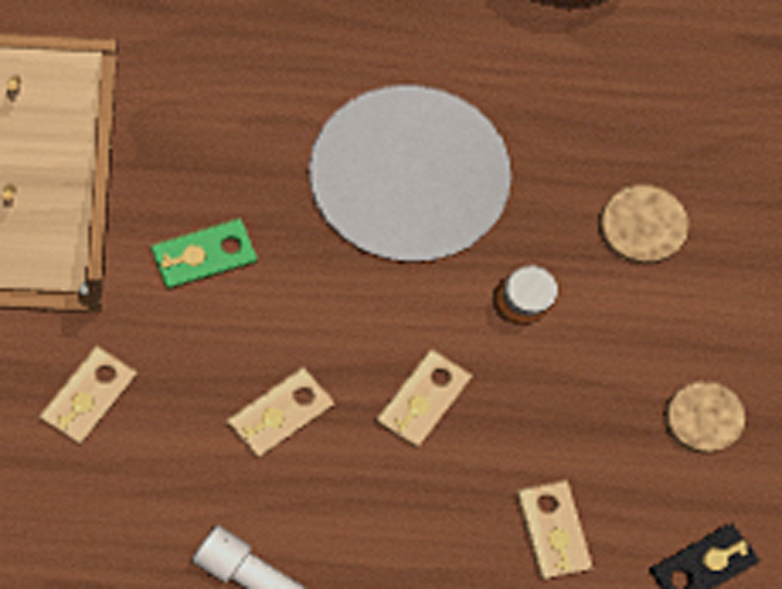

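View pics/c2.png

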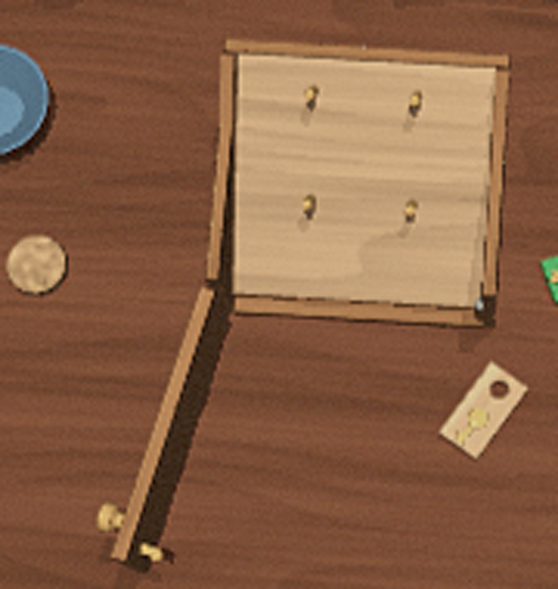

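View pics/c3.png

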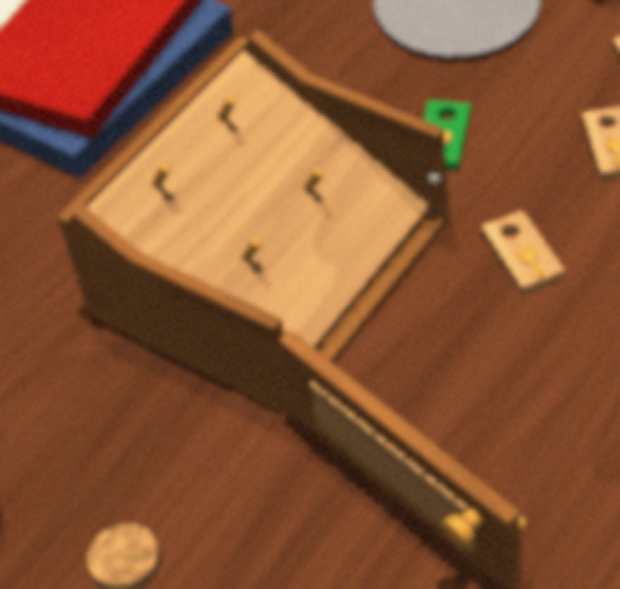

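The crops confirm four pale wooden tags with brass keys. The green and black ones are decoys. The peg tips are visible in both views, so I'll triangulate them and measure the rest by mask.

```bash
python3 - <<'E'
import cv2,numpy as np
a=cv2.imread("pics/top0.png");b=cv2.imread("pics/side0.png")
A=cv2.resize(a[135:200,245:310],None,fx=9,fy=9,interpolation=cv2.INTER_NEAREST)
B=cv2.resize(b[205:280,195:270],None,fx=8,fy=8,interpolation=cv2.INTER_NEAREST)
cv2.imwrite("pics/p1.png",A);cv2.imwrite("pics/p2.png",B)
hsv=cv2.cvtColor(a,cv2.COLOR_BGR2HSV)
for n,(u,v) in dict(tag=(322,250),tag2=(453,300),cork=(480,192),cork2=(172,200),table=(350,280),green=(345,203),plate=(410,175)).items(): print(n,hsv[v,u],hsv[v+2,u])
E
```

```text
tag [ 17  95 204] [  9 156 103]
tag2 [ 16  92 211] [ 20 114 176]
cork [ 16 106 186] [ 16 105 196]
cork2 [ 17 104 193] [ 17 108 187]
table [ 12 155 120] [ 11 143 121]
green [ 23 107 220] [ 52 108 160]
plate [ 19  12 174] [ 11  12 176]
```

View pics/p1.png

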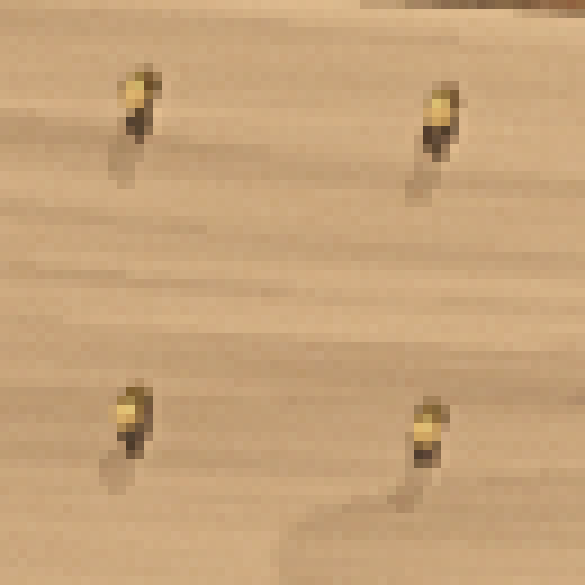

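View pics/p2.png

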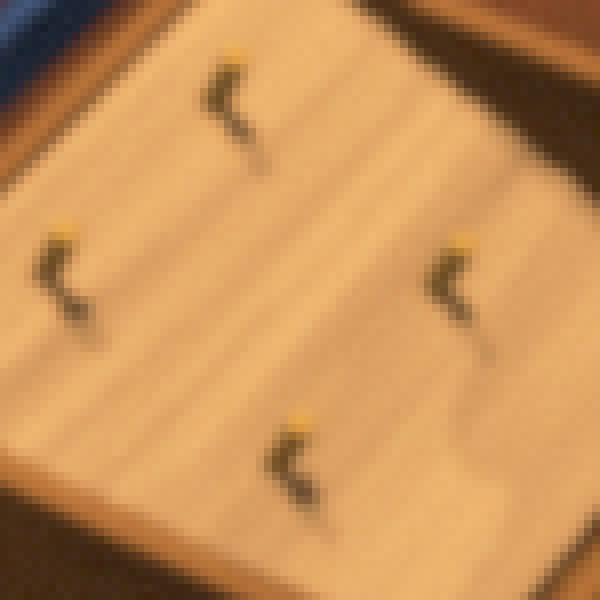

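```bash
cat > h.py <<'E'
from station import r
import numpy as np, cv2
from scipy.spatial.transform import Rotation as Ro
def ray(s,u,v):
    d=np.array([(u-s["cx"])/s["fx"],(v-s["cy"])/s["fy"],1.0]); R=np.array(s["R"]); 
    return -R.T@np.array(s["t"]), R.T@d/np.linalg.norm(d)
def onz(s,u,v,z):
    c,d=ray(s,u,v); return c+d*(z-c[2])/d[2]
def tri(s1,p1,s2,p2):
    c1,d1=ray(s1,*p1);c2,d2=ray(s2,*p2)
    k=np.linalg.lstsq(np.c_[d1,-d2],c2-c1,rcond=None)[0]
    a,b=c1+k[0]*d1,c2+k[1]*d2
    return (a+b)/2,np.linalg.norm(a-b)
def proj(s,X):
    c=np.array(s["R"])@X+s["t"]; return np.array([s["cx"]+s["fx"]*c[0]/c[2],s["cy"]+s["fy"]*c[1]/c[2]])
def cut(n,u0,v0,u1,v1,name,f=8,s=None):
    s=s or r.snapshot(n); cv2.imwrite("pics/"+name,cv2.resize(np.ascontiguousarray(s["frame"][v0:v1,u0:u1,::-1]),None,fx=f,fy=f,interpolation=cv2.INTER_CUBIC)); return s
def mask(s):
    h=cv2.cvtColor(s["frame"],cv2.COLOR_RGB2HSV)
    m=cv2.inRange(h,(8,40,140),(30,140,255))
    return m,h
def find(s,show=False):
    """tags & coasters in top view: list"""
    m,h=mask(s); out=[]
    cs,_=cv2.findContours(m,cv2.RETR_EXTERNAL,cv2.CHAIN_APPROX_NONE)
    for c in cs:
        f=np.zeros_like(m); cv2.drawContours(f,[c],-1,255,-1); A=(f>0).sum()
        if A<180 or A>1200: continue
        v,u=np.nonzero(f); cu,cv=u.mean(),v.mean()
        P=np.array([onz(s,x,y,0.010)[:2] for x,y in zip(u,v)]); w,V=np.linalg.eigh(np.cov(P.T))
        L,W=np.sqrt(w[1]*12),np.sqrt(w[0]*12); px=onz(s,cu+.5,cv,0)-onz(s,cu-.5,cv,0)
        if L/W<1.2:
            out.append(dict(k="coaster",px=(cu,cv),pos=np.array([onz(s,x,y,0.012)[:2] for x,y in zip(u,v)]).mean(0),d=4*np.sqrt(w.mean())))
        elif 1.6<L/W<2.4:
            e=cv2.erode(f,np.ones((3,3)))
            val=h[:,:,2].astype(float); hm=(e>0)&(val<130)
            if hm.sum()<6: out.append(dict(k="nohole?",px=(cu,cv),L=L,W=W)); continue
            hv,hu=np.nonzero(hm); wt=(150-val[hv,hu]); hu,hv=(hu*wt).sum()/wt.sum(),(hv*wt).sum()/wt.sum()
            H=onz(s,hu,hv,0.008)[:2]; c0=P.mean(0); ax=V[:,1]
            if ax@(H-c0)<0: ax=-ax
            out.append(dict(k="tag",px=(cu,cv),pos=c0,yaw=np.degrees(np.arctan2(ax[1],ax[0])),L=L,W=W,hole=H,hx=ax@(H-c0),hy=ax@[H[1]-c0[1],-(H[0]-c0[0])] if 0 else np.cross(ax,H-c0)))
    return out
E
python3 - <<'E' 2>&1 | grep -v Depre
from h import *
t=r.snapshot("top");s=r.snapshot("side")
T=dict(p0=(258.5,180.1),p1=(291.8,182.1),p2=(259.2,144.7),p3=(293.1,146.5))
S=dict(p0=(231.9,257.5),p1=(252.4,234.9),p2=(202.25,233.25),p3=(223.9,211.6))
X={}
for k in T:
    X[k],e=tri(t,T[k],s,S[k]); print(k,X[k].round(4),round(e,4))
for a,b in("p0p1","p2p3","p0p2","p1p3") and [("p0","p1"),("p2","p3"),("p0","p2"),("p1","p3")]: 
    d=X[b]-X[a]; print(a,b,np.linalg.norm(d).round(4),d.round(4))
for o in find(t): print({k:(np.round(v,4) if k!='k' else v) for k,v in o.items()})
print("cam",ray(t,0,0)[0],ray(s,0,0)[0])
E
```

```text
p0 [0.5779 0.1594 0.0838] 0.0008
p1 [0.5782 0.0792 0.0842] 0.0005
p2 [0.6525 0.1607 0.125 ] 0.0015
p3 [0.6533 0.0804 0.1246] 0.0008
p0 p1 0.0802 [ 0.0003 -0.0802  0.0003]
p2 p3 0.0803 [ 0.0009 -0.0803 -0.0004]
p0 p2 0.0852 [0.0746 0.0013 0.0411]
p1 p3 0.0853 [0.0751 0.0013 0.0404]
{'k': 'tag', 'px': array([453.0198, 290.315 ]), 'pos': array([ 0.3545, -0.3286]), 'yaw': np.float64(15.7947), 'L': np.float64(0.0724), 'W': np.float64(0.0373), 'hole': array([ 0.3755, -0.3237]), 'hx': np.float64(0.0215), 'hy': np.float64(-0.001)}
{'k': 'coaster', 'px': array([497.548 , 253.6515]), 'pos': array([ 0.4524, -0.4355]), 'd': np.float64(0.0559)}
{'k': 'tag', 'px': array([372.1667, 252.3607]), 'pos': array([ 0.4347, -0.1278]), 'yaw': np.float64(-48.5718), 'L': np.float64(0.0714), 'W': np.float64(0.038), 'hole': array([ 0.4504, -0.1444]), 'hx': np.float64(0.0228), 'hy': np.float64(0.0008)}
{'k': 'tag', 'px': array([414.5356, 247.7494]), 'pos': array([ 0.4535, -0.2316]), 'yaw': np.float64(-31.3791), 'L': np.float64(0.0723), 'W': np.float64(0.0374), 'hole': array([ 0.4726, -0.243 ]), 'hx': np.float64(0.0222), 'hy': np.float64(0.0002)}
{'k': 'tag', 'px': array([315.4862, 246.6514]), 'pos': array([0.4394, 0.0125]), 'yaw': np.float64(-31.2766), 'L': np.float64(0.0721), 'W': np.float64(0.0377), 'hole': array([0.458 , 0.0007]), 'hx': np.float64(0.0221), 'hy': np.float64(-0.0004)}
{'k': 'coaster', 'px': array([171.0107, 199.548 ]), 'pos': array([0.534 , 0.3819]), 'd': np.float64(0.0484)}
{'k': 'coaster', 'px': array([479.5031, 191.4306]), 'pos': array([ 0.6089, -0.3893]), 'd': np.float64(0.0638)}
cam [ 0.1451644  -0.00714322  1.46947331] [-0.00439564  0.74545396  1.00704221]
```

Every size matches what was given: pegs are 80 and 85 mm apart, and the coasters measure 64, 56 and 48 mm. The tags all measure about 72 × 37 mm. I'll write the pick and hang helpers and test the inverse kinematics first.

```bash
cat >> h.py <<'E'
TIPS=dict(p0=(.5779,.1594,.0838),p1=(.5782,.0792,.0842),p2=(.6525,.1607,.125),p3=(.6533,.0804,.1246))
PSI=np.radians(0.7)
Rb=Ro.from_euler('z',PSI).as_matrix()@Ro.from_euler('y',-28,degrees=True).as_matrix()  # cols: slope,left,normal
# model-regularised tips: common centre +- known spacing
_c=np.mean([np.array(v) for v in TIPS.values()],0)
MT={k:_c+Rb@np.array([sx*.0425,sy*.04,0]) for k,sx,sy in(("p0",-1,1),("p1",-1,-1),("p2",1,1),("p3",1,-1))}
SEAT={k:v-Rb[:,2]*.025 for k,v in MT.items()}
TIP=.182
def rpy(R): return Ro.from_matrix(R).as_euler('xyz',degrees=True)
def toolR(x,z):
    z=z/np.linalg.norm(z); x=x-z*(x@z); x/=np.linalg.norm(x); return np.c_[x,np.cross(z,x),z]
def go(p,R,speed=.15,joint=False,fix=True):
    o=rpy(R); p=np.array(p,float)
    (r.reach(p,o) if joint else r.servo_line(p,o,speed=speed))
    if fix:
        e=p-r.sense()["tcp_pos"]
        if np.linalg.norm(e)>4e-4 and np.linalg.norm(e)<6e-3:
            r.servo_line(p+e,o,speed=.05); 
def ev(): 
    s=r.sense(); return s
def plan(tag,peg,g=.008):
    yaw=np.radians(tag["yaw"]); ax=np.array([np.cos(yaw),np.sin(yaw),0])
    hx=.5*(.021+tag["hx"]); gp=np.r_[tag["pos"],0]+ax*g; off=hx-g  # hole ahead of tool axis along tag x
    best=None
    for sg in(1,-1):
        R1=toolR(sg*ax,np.array([0,0,-1.])); R2=toolR(sg*Rb[:,1],-Rb[:,2])
        j1=r.inverse_kinematics(gp+[0,0,TIP+.1],rpy(R1)); 
        tgt=SEAT[peg]-Rb[:,1]*off   # point on tool axis at tag mid-thickness
        j2=r.inverse_kinematics(tgt+Rb[:,2]*(TIP+.08),rpy(R2)); j3=r.inverse_kinematics(tgt+Rb[:,2]*(TIP-.003),rpy(R2))
        if j1 is None or j2 is None or j3 is None: continue
        m=max(abs(j1[5]),abs(j2[5]),abs(j3[5]))+ .05*abs(np.subtract(j1,j2)).max()
        if best is None or m<best[0]: best=(m,R1,R2,gp,tgt,np.round(j1),np.round(j2),np.round(j3))
    return best
E
python3 - <<'E' 2>&1 | grep -v -i deprec
from h import *
for k in MT: print(k,MT[k].round(4),(MT[k]-TIPS[k]).round(4),SEAT[k].round(4))
t=r.snapshot("top")
for o in find(t):
    if o["k"]=="tag":
        for p in MT:
            b=plan(o,p); print(o["px"],p,None if b is None else (round(b[0]),b[5],b[6],b[7]))
print(r.sense()["clock"])
E
```

```text
p0 [0.5775 0.1595 0.0844] [-0.0004  0.0001  0.0006] [0.5892 0.1596 0.0624]
p1 [0.5784 0.0795 0.0844] [0.0002 0.0003 0.0002] [0.5902 0.0796 0.0624]
p2 [0.6525 0.1604 0.1244] [ 0.     -0.0003 -0.0006] [0.6642 0.1605 0.1023]
p3 [0.6535 0.0804 0.1244] [ 0.0002 -0.     -0.0002] [0.6652 0.0805 0.1023]
(np.float64(453.0198675496689), np.float64(290.3487858719647)) p0 (31, array([-46., -12.,  99.,  -0.,  92.,  28.]), array([ 16., -24., 110.,  -8.,  67.,  16.]), array([ 14., -15., 111.,  -8.,  58.,  16.]))
(np.float64(453.0198675496689), np.float64(290.3487858719647)) p1 (31, array([-46., -12.,  99.,  -0.,  92.,  28.]), array([  4., -28., 112.,  -2.,  67.,   4.]), array([  4., -18., 113.,  -2.,  57.,   4.]))
(np.float64(453.0198675496689), np.float64(290.3487858719647)) p2 (31, array([-46., -12.,  99.,  -0.,  92.,  28.]), array([ 13., -13.,  97.,  -6.,  69.,  14.]), array([12., -5., 97., -6., 60., 14.]))
(np.float64(453.0198675496689), np.float64(290.3487858719647)) p3 (31, array([-46., -12.,  99.,  -0.,  92.,  28.]), array([  4., -15.,  99.,  -2.,  68.,   3.]), array([  4.,  -7., 100.,  -2.,
[... 1797 characters left out ...]
 -24., 110.,  -8.,  67.,  16.]), array([ 14., -15., 111.,  -8.,  58.,  16.]))
(np.float64(315.4977064220183), np.float64(246.63532110091742)) p1 (124, array([ -3., -19., 105.,  -0.,  94., 118.]), array([  4., -28., 112.,  -2.,  67.,   4.]), array([  4., -18., 113.,  -2.,  57.,   4.]))
(np.float64(315.4977064220183), np.float64(246.63532110091742)) p2 (123, array([ -3., -19., 105.,  -0.,  94., 118.]), array([ 13., -13.,  97.,  -6.,  69.,  14.]), array([12., -5., 97., -6., 60., 13.]))
(np.float64(315.4977064220183), np.float64(246.63532110091742)) p3 (124, array([ -3., -19., 105.,  -0.,  94., 118.]), array([  4., -15.,  99.,  -2.,  68.,   3.]), array([  4.,  -7., 100.,  -2.,  60.,   3.]))
0.25
```

```bash
cat >> h.py <<'E'
import json
MID=TIP-.003
def pick_tag(px,peg):
    T=[o for o in find(r.snapshot("top")) if o["k"]=="tag"]
    o=min(T,key=lambda o:np.hypot(o["px"][0]-px[0],o["px"][1]-px[1])); print("tag",np.round(o["px"],1),o["pos"].round(4),round(o["yaw"],1))
    m,R1,R2,gp,tgt,*_=plan(o,peg)
    go(gp+[0,0,TIP+.10],R1,joint=True,fix=False)
    o2=None
    go(gp+[0,0,TIP+.002],R1,speed=.12)
    r.grab(25); s=r.sense(); print("open",round(s["opening"],4),"tcpz",s["tcp_pos"].round(4),s["contact_force"].round(1))
    r.servo_line(gp+[0,0,TIP+.16],speed=.2)
    json.dump(dict(R2=R2.tolist(),tgt=tgt.tolist(),peg=peg),open("st.json","w"))
    return o
def pre(up=.045):
    d=json.load(open("st.json")); R2=np.array(d["R2"]);tgt=np.array(d["tgt"])
    go(tgt+Rb[:,2]*(MID+.10),R2,joint=True,fix=False)
    go(tgt+Rb[:,2]*(MID+up),R2)
    s=r.sense(); print("pre open",round(s["opening"],4),(s["tcp_pos"]-tgt-Rb[:,2]*(MID+up)).round(4),"F",s["contact_force"].round(1))
E
python3 - <<'E' 2>&1 | grep -v -i deprec
from h import *
pick_tag((315,247),"p3"); pre()
cut("side",180,170,320,270,"a1.png",5); cut("top",240,110,360,210,"a2.png",5)
print(r.sense()["clock"])
E
```

```text
tag [315.5 246.7] [0.4393 0.0125] -31.2
open 0.0357 tcpz [0.4462 0.0084 0.184 ] [-0.2  0.3  0.8]
pre open 0.0359 [ 0.     -0.0001 -0.    ] F [-0.6 -0.7 -1.1]
7.7583
```

View pics/a1.png

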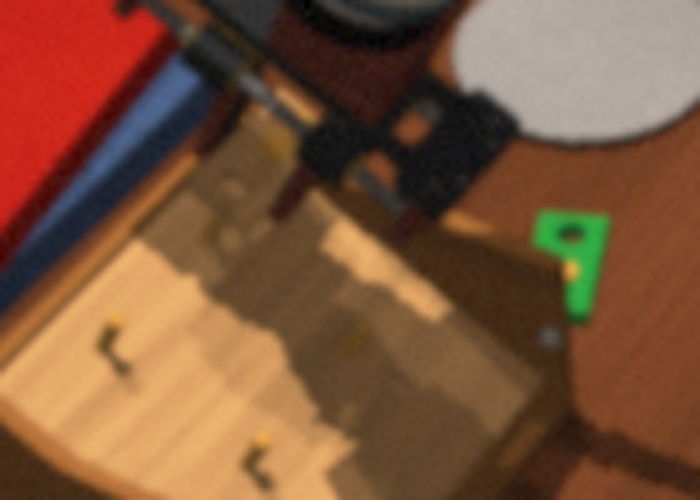

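View pics/a2.png

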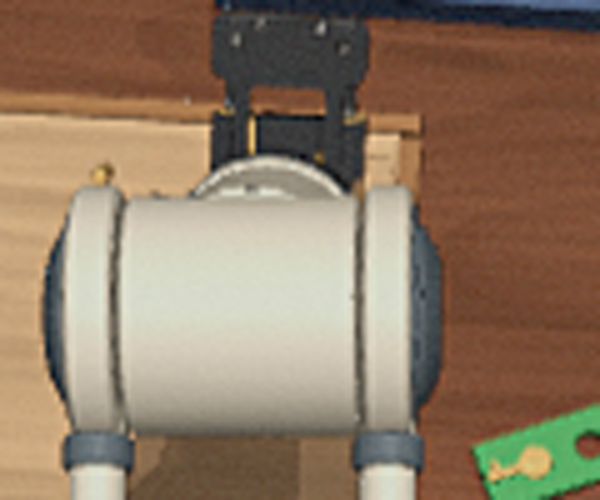

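The tag is held at 35.9 mm opening and hovers above the upper right peg. The gripper hides the peg, so I'll insert in small steps and watch the force.

```bash
cat >> h.py <<'E'
def insert(dx=0,dy=0,start=.032,base=None):
    d=json.load(open("st.json")); R2=np.array(d["R2"]);tgt=np.array(d["tgt"])+Rb[:,0]*dx+Rb[:,1]*dy
    e=r.sense()["tcp_pos"]-0; n=Rb[:,2]; o=rpy(R2)
    go(tgt+n*(MID+start),R2,speed=.08); s=r.sense(); b0=s["contact_force"] if base is None else base
    corr=s["tcp_pos"]-(tgt+n*(MID+start)); 
    for h in [.026,.023,.020,.014,.008,.004,.002,.001,0,-.001]:
        r.servo_line(tgt+n*(MID+h)-corr*0,o,speed=.05)
        s=r.sense(); f=Rb.T@(s["contact_force"]-b0); act=(s["tcp_pos"]-tgt)@n-MID
        print(h,"act",round(act,4),"F",f.round(1),"op",round(s["opening"],4),"lat",(Rb.T@(s["tcp_pos"]-tgt))[:2].round(4))
        if f[2]>(4 if h>.005 else 6): return h,f
    return 0,f
def release():
    d=json.load(open("st.json")); n=Rb[:,2]
    r.let_go(); p=r.sense()["tcp_pos"]; r.servo_line(p+n*.09,speed=.15)
E
python3 - <<'E' 2>&1 | grep -v -i deprec
from h import *
print(insert())
E
```

```text
0.026 act 0.0253 F [-0.9 -1.  -1.1] op 0.0357 lat [-0.0004 -0.    ]
0.023 act 0.0227 F [-0.7 -1.3 -1. ] op 0.0354 lat [-0.0001 -0.    ]
0.02 act 0.0197 F [-0.1 -1.  -0.8] op 0.0356 lat [-0.0001 -0.    ]
0.014 act 0.0134 F [ 0.1 -1.6 -0.8] op 0.0359 lat [-0.0004 -0.    ]
0.008 act 0.0074 F [ 0.1 -0.7 -0.8] op 0.0354 lat [-0.0003 -0.    ]
0.004 act 0.0037 F [-0.7 -0.1 -0.5] op 0.0357 lat [-0.0002  0.    ]
0.002 act 0.0022 F [-1.4 -0.7  1.9] op 0.0354 lat [0.0002 0.    ]
0.001 act 0.0022 F [-5.1 -0.3 10.2] op 0.0358 lat [0.0003 0.    ]
(0.001, array([-5.07793542, -0.31687297, 10.22857373]))
```

```bash
python3 - <<'E' 2>&1 | grep -v -i deprec
from h import *
release()
go(np.array([.40,-.1,.40]),toolR(np.array([1.,0,0]),np.array([0,0,-1.])),joint=True,fix=False)
cut("side",180,170,320,270,"b1.png",5); cut("top",220,115,340,215,"b2.png",5)
print(r.sense()["clock"])
E
```

```text
12.925
```

View pics/b1.png

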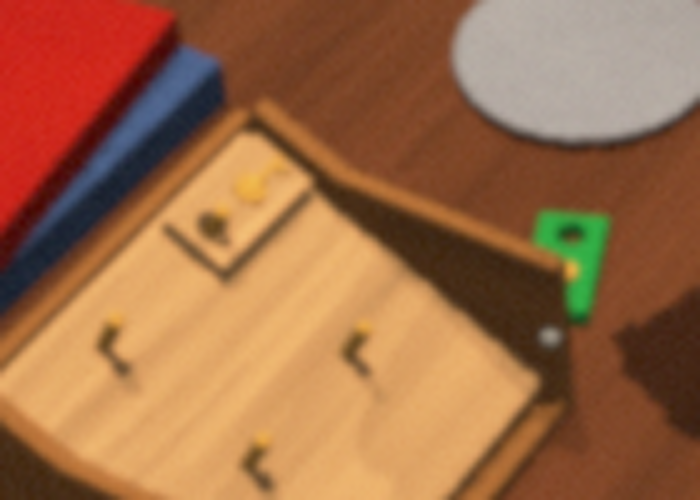

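View pics/b2.png

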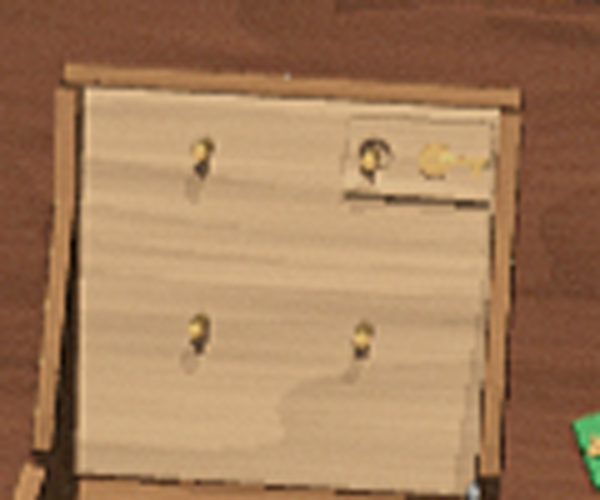

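The first tag lies flat on the upper right peg, with the peg inside its hole at about (375,157) in the top crop. The next tag goes on the upper left peg.

```bash
cat > one.py <<'E'
from h import *
import sys
u,v,peg,k=float(sys.argv[1]),float(sys.argv[2]),sys.argv[3],sys.argv[4]
pick_tag((u,v),peg); pre()
if r.sense()["opening"]<.033: print("LOST"); sys.exit()
h,f=insert()
if h>.005: print("EARLY CONTACT"); sys.exit()
release()
go(np.array([.40,-.1,.40]),toolR(np.array([1.,0,0]),np.array([0,0,-1.])),joint=True,fix=False)
t=r.snapshot("top"); A=cv2.resize(np.ascontiguousarray(t["frame"][115:215,220:340,::-1]),None,fx=5,fy=5,interpolation=cv2.INTER_CUBIC)
cv2.imwrite(f"pics/{k}.png",A); cv2.imwrite(f"pics/{k}f.png",t["frame"][:,:,::-1])
for o in find(t): print(o["k"],np.round(o["px"],1),np.round(o.get("pos",0),3))
print(r.sense()["clock"])
E
python3 one.py 372 252 p2 c_2 2>&1 | grep -v -i deprec
```

```text
tag [453.  290.3] [ 0.3544 -0.3286] 15.9
open 0.036 tcpz [ 0.3618 -0.3263  0.1834] [-0.1  0.6  0.4]
pre open 0.036 [-0.0002  0.0005  0.0017] F [-0.3 -0.3 -0.7]
0.026 act 0.0253 F [ 0.  -0.4 -0.4] op 0.0363 lat [-0.0005 -0.0001]
0.023 act 0.0227 F [-0.3  0.3 -0.9] op 0.0358 lat [-0.0001 -0.    ]
0.02 act 0.0197 F [-0.2  0.6 -1. ] op 0.0356 lat [-0.0002 -0.    ]
0.014 act 0.0134 F [-0.6 -0.8 -0.6] op 0.0358 lat [-0.0003 -0.0001]
0.008 act 0.0074 F [ 0.9  0.6 -0.4] op 0.0357 lat [-0.0003 -0.0001]
0.004 act 0.0036 F [-0.8  0.6 -0.9] op 0.0358 lat [-0.0002 -0.    ]
0.002 act 0.0019 F [-0.1  0.5 -0.8] op 0.0357 lat [-0.  0.]
0.001 act 0.0016 F [-3.9  0.5  4.9] op 0.0357 lat [0.0002 0.    ]
0 act 0.0015 F [-6.8 -1.4 14.6] op 0.0355 lat [0.0003 0.0001]
coaster [497.6 253.7] [ 0.452 -0.436]
coaster [171.  199.6] [0.534 0.382]
coaster [479.5 191.4] [ 0.609 -0.389]
coaster [474.1  70.8] [ 0.939 -0.371]
25.2083
```

View pics/c_2.png

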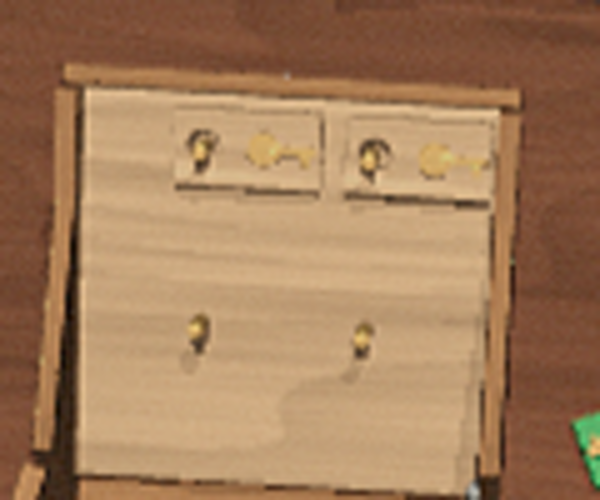

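The upper left peg is now filled: the arm was hiding the nearer tags, so it took the wooden tag from (453,291), which is fine. I'll park the arm out of the camera's view from here on.

```bash
sed -i 's/^go(np.array(\[.40.*$/r.move_joints([-76.931, 5.22, 70.514, 0, 104.267, -3.249])/' one.py
sed -i 's/^pick_tag/r.move_joints([-76.931, 5.22, 70.514, 0, 104.267, -3.249])\npick_tag/' one.py
python3 one.py 372 252 p1 c_3 2>&1 | grep -v -i deprec
```

```text
tag [372.2 252.4] [ 0.4348 -0.1279] -48.9
open 0.0358 tcpz [ 0.44   -0.1339  0.184 ] [ 0.3 -0.1  0.7]
pre open 0.0357 [ 0.0001 -0.0002  0.    ] F [-0.8  0.1 -0. ]
0.026 act 0.0258 F [-0.1 -0.1 -0.5] op 0.0357 lat [-0.0002  0.    ]
0.023 act 0.0228 F [-0.3  0.4 -0.7] op 0.036 lat [-0.0001 -0.    ]
0.02 act 0.0198 F [ 0.8 -0.3 -0.9] op 0.0356 lat [-0.0001 -0.    ]
0.014 act 0.0134 F [-0.6  0.2 -0.3] op 0.0358 lat [-0.0004  0.    ]
0.008 act 0.0075 F [ 0.6 -0.2  0.1] op 0.036 lat [-0.0003 -0.    ]
0.004 act 0.0037 F [ 0.7 -0.4 -0.5] op 0.0358 lat [-0.0002  0.    ]
0.002 act 0.0023 F [0.  0.1 0.8] op 0.0357 lat [0.0003 0.    ]
0.001 act 0.0022 F [-3.6 -0.9 13.2] op 0.0353 lat [0.0004 0.    ]
nohole? [598.1 297.9] 0
coaster [497.5 253.7] [ 0.452 -0.436]
tag [414.5 247.7] [ 0.454 -0.232]
coaster [171.  199.6] [0.534 0.382]
coaster [479.5 191.4] [ 0.609 -0.389]
coaster [473.9  70.8] [ 0.939 -0.371]
40.8333
```

View pics/c_3.png

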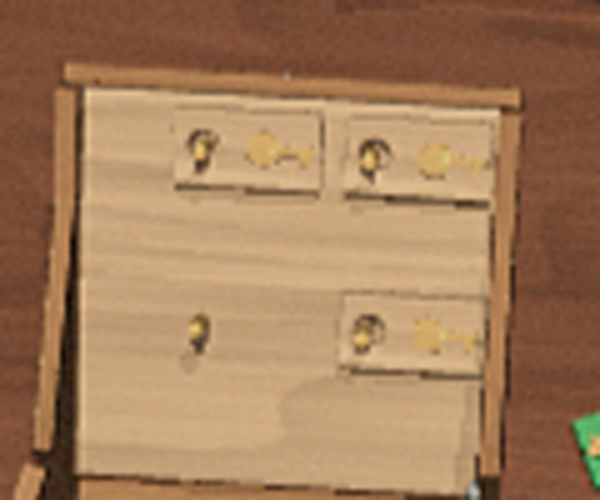

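View pics/c_3f.png

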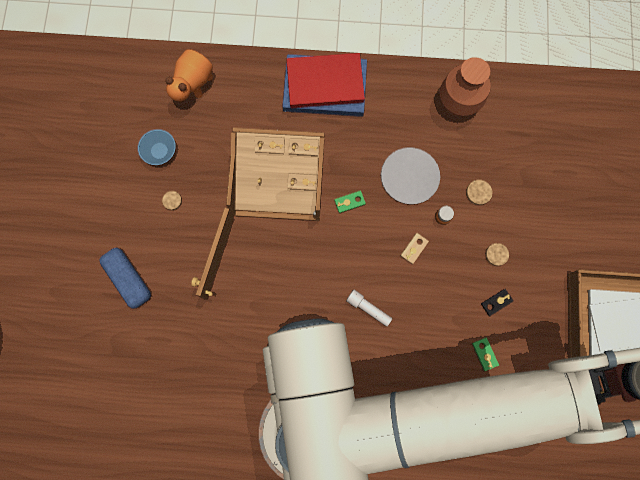

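Three tags are up, and the last wooden one at (415,248) goes on the lower left peg.

```bash
python3 one.py 415 248 p0 c_4 2>&1 | grep -v -i deprec; python3 - <<'E'
from h import *
cut("side",150,180,350,330,"c_4s.png",4)
E
```

```text
tag [414.5 247.8] [ 0.4535 -0.2316] -31.3
open 0.0356 tcpz [ 0.4603 -0.2357  0.184 ] [-0.4  0.3  0.3]
pre open 0.0356 [-0.0002  0.0006  0.0014] F [-0.7 -0.2 -1.3]
0.026 act 0.0254 F [ 1.   0.1 -0.3] op 0.0356 lat [-0.0004 -0.0001]
0.023 act 0.0228 F [ 0.5  1.  -0.7] op 0.0359 lat [-0.0001 -0.    ]
0.02 act 0.0198 F [-0.1  1.1 -1. ] op 0.0357 lat [-0.0001 -0.    ]
0.014 act 0.0134 F [ 0.6 -0.1 -0.3] op 0.0354 lat [-0.0003 -0.0001]
0.008 act 0.0075 F [0.  0.7 0.4] op 0.0359 lat [-0.0003 -0.0001]
0.004 act 0.0037 F [-0.6  0.6 -0.8] op 0.0353 lat [-0.0002 -0.    ]
0.002 act 0.0022 F [1.1 0.5 0.3] op 0.0358 lat [0.0002 0.    ]
0.001 act 0.0021 F [-3.  -0.8 11.2] op 0.0358 lat [0.0003 0.0001]
coaster [497.6 253.7] [ 0.452 -0.436]
coaster [171.  199.6] [0.534 0.382]
coaster [479.5 191.4] [ 0.609 -0.389]
coaster [473.7  70.2] [ 0.94 -0.37]
55.0417
```

View pics/c_4.png

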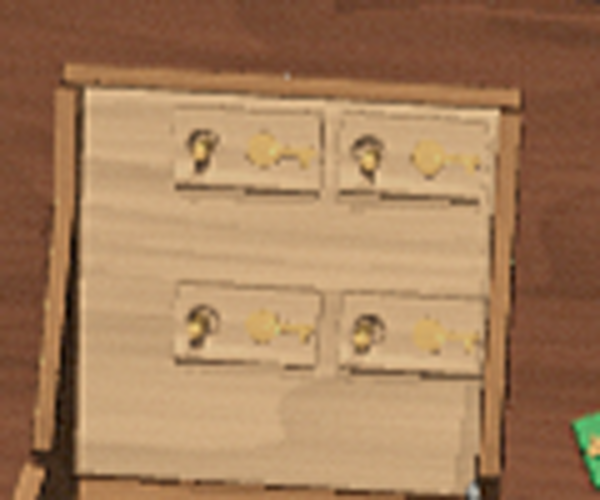

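View pics/c_4s.png

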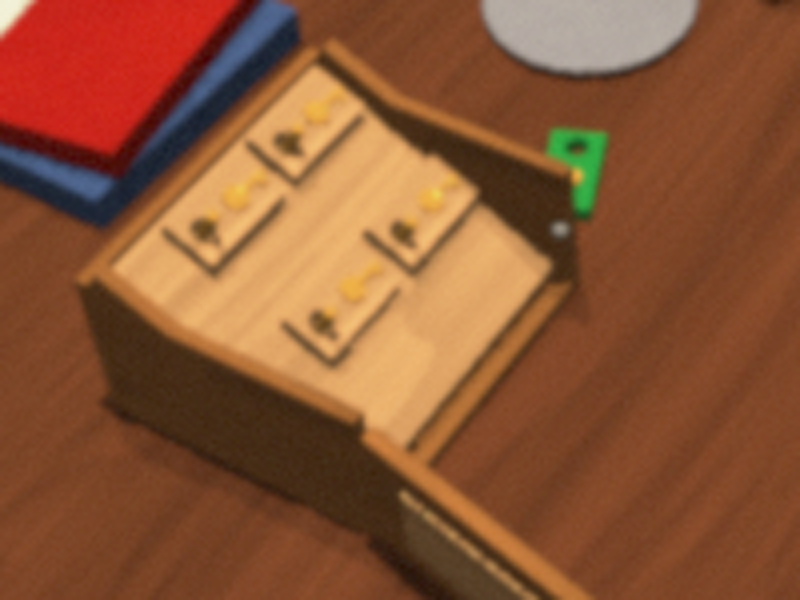

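All four tags are flat with a peg in each hole. The upper right one has shifted about 2 mm but still hangs. Next is the door geometry.

```bash
python3 - <<'E'
from h import *
t=cut("top",185,190,335,310,"d1.png",5)
for n,p in dict(hinge=(228.1,207.9),edge=(199.5,295),sillR=(318,217),).items(): print(n,onz(t,*p,.101))
print(Rb)
E
```

```text
hinge [0.499337   0.22220726 0.101     ]
edge [0.290851   0.26670169 0.101     ]
sillR [0.49198966 0.01031758 0.101     ]
[[ 0.8828817  -0.012217   -0.46943653]
 [ 0.01078697  0.99992537 -0.00573553]
 [ 0.46947156  0.          0.88294759]]
```

View pics/d1.png

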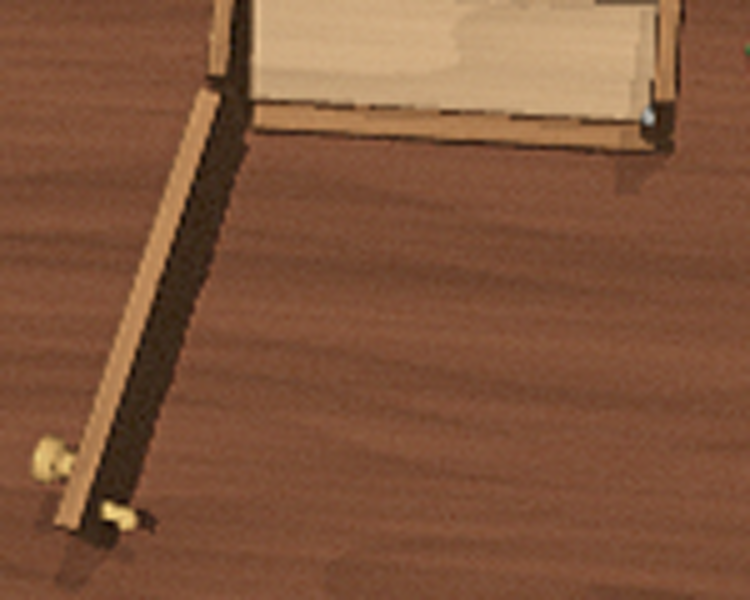

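The hinge is at about (0.499, 0.222), the panel measures 213 mm, and the door is open about 102°. I'll push its outer face with the closed fingers 150 mm from the hinge and below the knob, following the arc.

```bash
cat > door.py <<'E'
from h import *
H=np.array([.4993,.2222])
def pose(th,delta,sg,rp=.15,z=.036,half=.012):
    d=np.array([-np.sin(th),-np.cos(th)]);o=np.array([-np.cos(th),np.sin(th)])
    Q=Ro.from_euler('z',PSI).as_matrix()[:2,:2]; d=Q@d;o=Q@o
    p=H+rp*d+(.006+half+delta)*o
    return np.r_[p,z+TIP],toolR(sg*np.r_[o,0],np.array([0,0,-1.]))
if __name__=="__main__":
    ths=np.radians(np.r_[102:2:-9,4,1.5])
    for sg in(1,-1):
        print(sg,[None if (j:=r.inverse_kinematics(p,rpy(R))) is None else np.round(j[[0,3,5]]) for p,R in (pose(th,0,sg) for th in ths[::4])])
E
python3 door.py
```

```text
1 [array([33.,  0., 44.]), array([21.,  0., -3.]), array([  9.,   0., -52.]), array([  5.,   0., -82.])]
-1 [array([  33.,   -0., -136.]), None, array([  9.,  -0., 128.]), array([ 5., -0., 98.])]
```

```bash
python3 - <<'E'
from h import *; from door import pose
r.grab(10)
p,R=pose(np.radians(102),.035,1,z=.16); go(p,R,joint=True,fix=False)
p,R=pose(np.radians(102),.035,1); go(p,R)
b0=r.sense()["contact_force"]
def st(th,dl,sp=.08):
    p,R=pose(np.radians(th),dl,1); r.servo_line(p,rpy(R),speed=sp); s=r.sense(); f=s["contact_force"]-b0
    print(th,dl,"F",f.round(1),"err",(s["tcp_pos"]-p).round(4)); return f
for th,dl in [(102,.005)]+[(t,0) for t in range(93,0,-9)]+[(4,0)]:
    f=st(th,dl)
    if np.linalg.norm(f)>25: break
cut("top",185,130,345,250,"e1.png",5)
print(r.sense()["clock"])
E
```

```text
102 0.005 F [-0.1 -0.2 -0.7] err [ 0.0001 -0.0002  0.0002]
93 0 F [ 0.3 -0.3 -0.7] err [0.0001 0.0003 0.0001]
84 0 F [ 0.1 -0.4  1.1] err [0.0001 0.0004 0.0001]
75 0 F [-0.2  0.2 -0. ] err [0.0001 0.0004 0.0001]
66 0 F [-0.4  0.1 -0.2] err [0.     0.0004 0.    ]
57 0 F [-0.4 -0.8  0.3] err [-0.      0.0004 -0.    ]
48 0 F [-0.4 -0.4  0.2] err [-0.0001  0.0004 -0.    ]
39 0 F [-0.1  0.5  0.1] err [-0.0002  0.0004 -0.    ]
30 0 F [-1.2 -0.5  0.2] err [-0.0003  0.0004 -0.0001]
21 0 F [-0.9 -0.  -0.3] err [-0.0003  0.0003 -0.0001]
12 0 F [-0.5 -0.  -0.6] err [-0.0004  0.0003 -0.0001]
3 0 F [-1.2 -0.5  0.8] err [-0.0004  0.0002 -0.0001]
4 0 F [-0.7  0.   0.3] err [-0.0004  0.0002  0.0001]
66.7
```

View pics/e1.png

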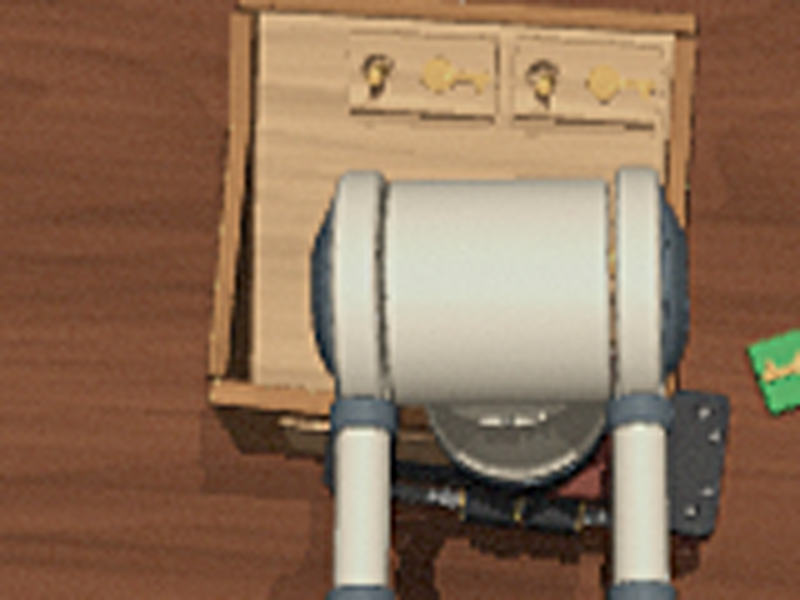

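The door is nearly shut and resting near the catch. I'll push in small steps until it snaps.

```bash
python3 - <<'E'
from h import *; from door import pose
p,R=pose(0,.004,1); b0=r.sense()["contact_force"]
for dl in np.arange(.006,-.0125,-.001):
    p,R=pose(0,dl,1); r.servo_line(p,rpy(R),speed=.03); s=r.sense(); f=s["contact_force"]-b0
    print(round(dl,3),"F",f.round(1),"err",(s["tcp_pos"]-p).round(4)[0])
    if f[0]<-14: break
print(r.sense()["clock"])
E
```

```text
0.006 F [-0.6  0.7  0.1] err -0.0
0.005 F [-0.5  1.5 -0.2] err -0.0
0.004 F [-0.6  1.1 -1.6] err 0.0
0.003 F [ 0.1  1.6 -0.3] err 0.0001
0.002 F [ 0.4  1.1 -0.4] err 0.0001
0.001 F [-0.9  1.1 -0.2] err 0.0001
0.0 F [-0.3  1.  -0.4] err 0.0001
-0.001 F [-0.4  1.4 -0. ] err 0.0
-0.002 F [-2.5  0.7  0.5] err -0.0001
-0.003 F [-9.   0.5  4. ] err -0.0007
-0.004 F [-14.1   1.3   7. ] err -0.0013
69.5083
```

```bash
python3 - <<'E'
from h import *; from door import pose
p,R=pose(0,.06,1); go(p,R,fix=False)
p[2]+=.12; go(p,R,fix=False)
r.move_joints([-76.931, 5.22, 70.514, 0, 104.267, -3.249])
t=cut("top",205,120,335,230,"f1.png",6); cut("side",150,170,350,330,"f2.png",4)
for o in find(t): print(o["k"],np.round(o["px"],1),np.round(o.get("pos",0),4),o.get("d"))
print(r.sense()["clock"])
E
```

```text
nohole? [597.9 297.8] 0 None
coaster [497.5 253.7] [ 0.4524 -0.4355] 0.05581760575680593
coaster [171.  199.6] [0.534  0.3818] 0.04832411826357329
coaster [479.5 191.5] [ 0.6088 -0.3893] 0.06375600890779473
coaster [474.7  70.9] [ 0.9383 -0.3727] 0.06905294450132937
73.6083
```

View pics/f1.png

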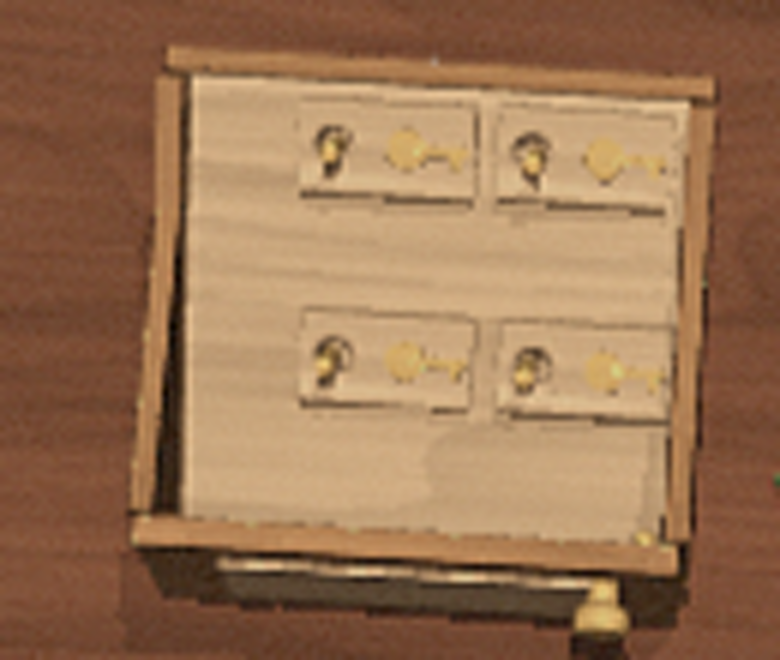

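View pics/f2.png

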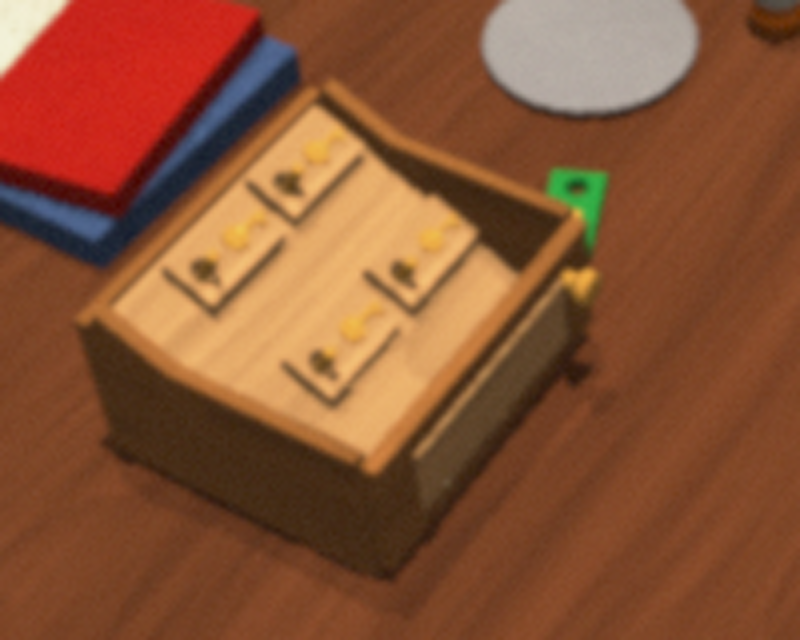

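```bash
python3 - <<'E'
from h import *
t=r.snapshot("top")
f=lambda x,y:(205+x/6-.5,120+y/6-.5)
def yaw(a,b,z):
    A,B=onz(t,*f(*a),z),onz(t,*f(*b),z); d=A-B; return np.degrees(np.arctan2(-d[0],d[1])),A,B
print("back",yaw((168,46),(714,77),.105)); print("door upper",yaw((135,515),(680,550),.101)); print("door lower",yaw((135,545),(680,575),.101))
E
```

```text
back (np.float64(0.5337737404518816), array([0.69930687, 0.23097145, 0.105     ]), array([0.70135254, 0.01139366, 0.105     ]))
door upper (np.float64(0.17740534868202357), array([0.50536369, 0.22540306, 0.101     ]), array([0.50602547, 0.01166897, 0.101     ]))
door lower (np.float64(0.7225503761201858), array([0.49328567, 0.22419186, 0.101     ]), array([0.49597459, 0.01098106, 0.101     ]))
```

Three checks show the door is shut. Its outline is parallel to the back wall within about 0.3°, the push ended on a hard stop, and the picture shows the door flush with the cabinet. Now for the coasters.

```bash
cat >> h.py <<'E'
PARK=[-76.931, 5.22, 70.514, 0, 104.267, -3.249]
def plate(s):
    h=cv2.cvtColor(s["frame"],cv2.COLOR_RGB2HSV); m=cv2.inRange(h,(0,0,130),(180,40,215)); m[:100]=0; m[260:]=0
    m=cv2.morphologyEx(m,cv2.MORPH_OPEN,np.ones((5,5)))
    c=max(cv2.findContours(m,cv2.RETR_EXTERNAL,cv2.CHAIN_APPROX_NONE)[0],key=cv2.contourArea)
    P=np.array([onz(s,*q[0],.008)[:2] for q in cv2.convexHull(c)]).astype(np.float32)
    M=np.array([onz(s,*q[0],.008)[:2] for q in c]); (x,y),rad=cv2.minEnclosingCircle(P); e=cv2.fitEllipse((M*1e4).astype(np.float32))
    return np.array([x,y]),rad,np.array(e[0])/1e4,np.array(e[1])/1e4
def bestR(p,q,axes):
    for a in axes:
        out=[]
        for sg in(1,-1):
            R=toolR(sg*np.array([np.cos(a),np.sin(a),0]),np.array([0,0,-1.])); j=r.inverse_kinematics(p,rpy(R))
            if j is not None: out.append((abs(j[5]),R))
        if out: return min(out,key=lambda v:v[0])[1]
def pick_c(d,ang):
    o=min([o for o in find(r.snapshot("top")) if o["k"]=="coaster" and np.hypot(*o["pos"])<.8],key=lambda o:abs(o["d"]-d))
    print("coaster",np.round(o["px"],1),o["pos"].round(4),round(o["d"],4)); assert abs(o["d"]-d)<.003
    p=np.r_[o["pos"],0]; R=bestR(p+[0,0,TIP+.1],0,[ang])
    r.let_go(); go(p+[0,0,TIP+.1],R,joint=True,fix=False); go(p+[0,0,TIP+.003],R,speed=.12)
    r.grab(20); s=r.sense(); print("open",round(s["opening"],4)); r.servo_line(p+[0,0,TIP+.15],speed=.2); return r.sense()["opening"]
def place_c(c,z,ang):
    p=np.r_[c,z]; R=bestR(p+[0,0,TIP+.1],0,[ang])
    go(p+[0,0,TIP+.1],R,joint=True,fix=False); print("held",round(r.sense()["opening"],4)); b=r.sense()["contact_force"]
    go(p+[0,0,TIP+.012],R)
    for h in (.006,.0045,.0035,.0028):
        r.servo_line(p+[0,0,TIP+h],speed=.04); f=r.sense()["contact_force"]-b
        if f[2]>2.5: break
    print("h",h,"F",f.round(1),"z",(r.sense()["tcp_pos"]-p-[0,0,TIP]).round(4)); r.let_go(); r.servo_line(p+[0,0,TIP+.1],speed=.15); r.move_joints(PARK)
E
python3 - <<'E' 2>&1 | grep -v -i deprec
from h import *
t=r.snapshot("top"); print(plate(t)); print("jar",onz(t,446,212,.045))
E
```

```text
(array([ 0.64107293, -0.21473543]), 0.07509393990039825, array([ 0.64089609, -0.21470027]), array([0.14630479, 0.14723358]))
jar [ 0.54036751 -0.29967964  0.045     ]
```

```bash
python3 - <<'E' 2>&1 | grep -v -i deprec
from h import *
c=np.array([.641,-.2147])
print(pick_c(.064,np.radians(127)))
if r.sense()["opening"]>.058: place_c(c,.008,np.radians(40))
cut("top",360,120,540,270,"g1.png",4); print(r.sense()["clock"])
E
```

```text
coaster [479.5 191.4] [ 0.6089 -0.3893] 0.0639
open 0.0633
0.06299154805514778
held 0.0634
h 0.0028 F [ 0.  -0.2 -0.9] z [-0.      0.      0.0027]
86.6917
```

View pics/g1.png

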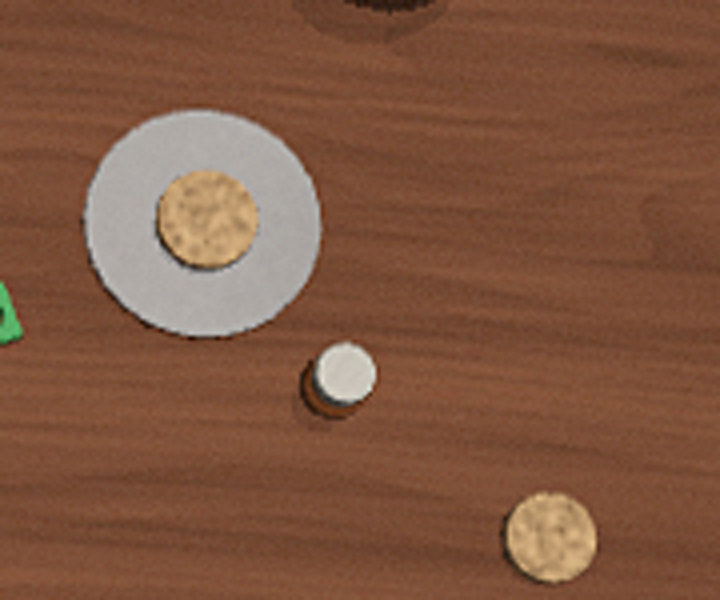

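The large coaster is centred on the plate and the jar is undisturbed. Next come the medium and small ones.

```bash
python3 - <<'E' 2>&1 | grep -v -i deprec
from h import *
c=np.array([.641,-.2147])
print(pick_c(.056,0.))
if r.sense()["opening"]>.050: place_c(c,.020,np.radians(40))
cut("top",360,120,540,270,"g2.png",4); print(r.sense()["clock"])
for o in find(r.snapshot("top")): print(o["k"],np.round(o["px"],1),np.round(o.get("pos",0),4),o.get("d"))
E
```

```text
coaster [497.5 253.7] [ 0.4524 -0.4355] 0.0559
open 0.0553
0.05532690601880417
held 0.0557
h 0.0028 F [1.5 1.1 0.4] z [-0.      0.      0.0028]
97.775
nohole? [598.1 297.7] 0 None
coaster [171.  199.6] [0.534  0.3818] 0.04832411826357329
coaster [411.7 173.9] [ 0.6433 -0.2175] 0.0642908979244083
coaster [474.3  70.8] [ 0.9387 -0.3717] 0.06719130882410501
```

View pics/g2.png

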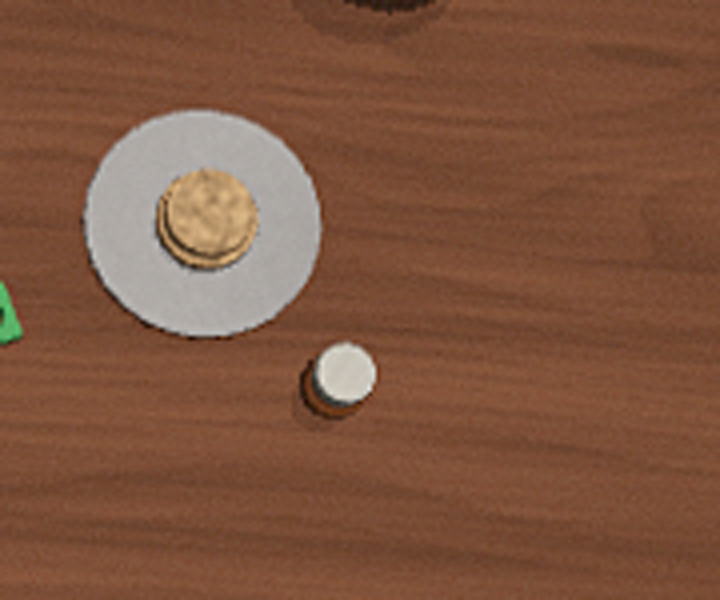

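```bash
python3 - <<'E' 2>&1 | grep -v -i deprec
from h import *
c=np.array([.641,-.2147])
r.let_go(); 
p=np.array([.534,.3818,TIP+.25]); go(p,bestR(p,0,[0.]),joint=True,fix=False)
# scene photographed from park; arm over target now, so use stored measurement
p0=np.array([.534,.3818,0]); R=bestR(p,0,[0.])
go(p0+[0,0,TIP+.003],R,speed=.15); r.grab(20); print("open",r.sense()["opening"]); r.servo_line(p,speed=.2)
if r.sense()["opening"]>.042:
    q=np.r_[c,TIP+.2]; go(q,bestR(q,0,[np.radians(40)]),joint=True,fix=False)
    place_c(c,.032,np.radians(40))
t=cut("top",360,120,540,270,"g3.png",4); cv2.imwrite("pics/g4.png",t["frame"][:,:,::-1]); s=r.snapshot("side"); cv2.imwrite("pics/g5.png",s["frame"][:,:,::-1]); print(r.sense()["clock"],r.sense()["opening"])
E
```

```text
open 0.04732527757120838
held 0.0473
h 0.0028 F [-0.1 -1.2 -1.2] z [-0.      0.      0.0027]
114.1333 0.0879861096211249
```

View pics/g3.png

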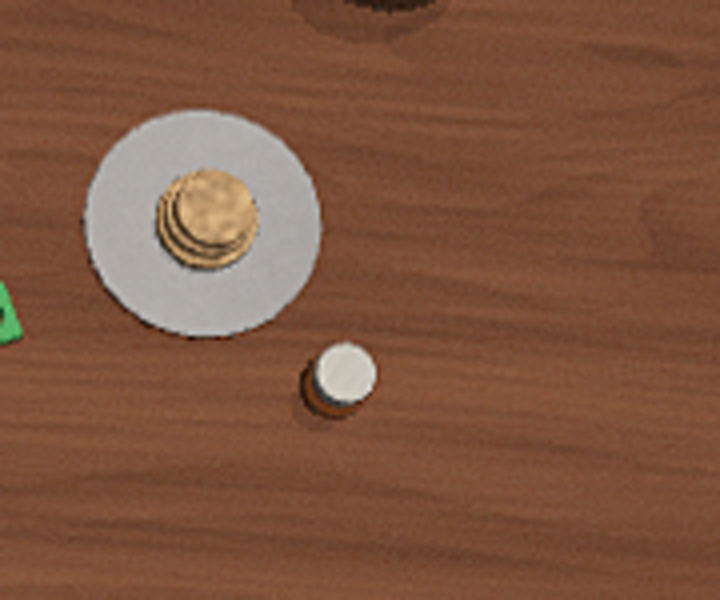

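View pics/g4.png

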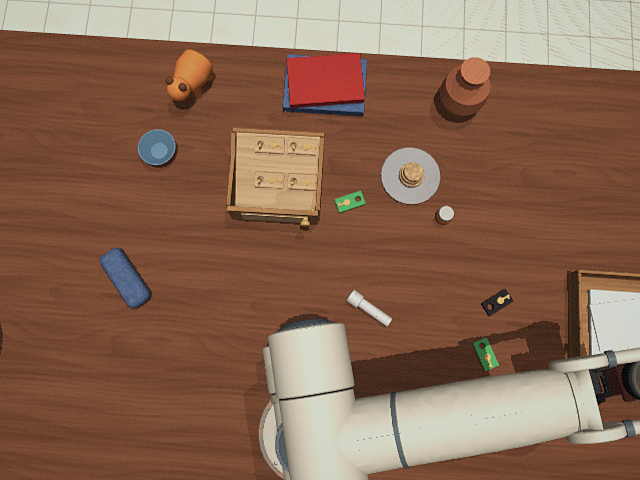

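View pics/g5.png

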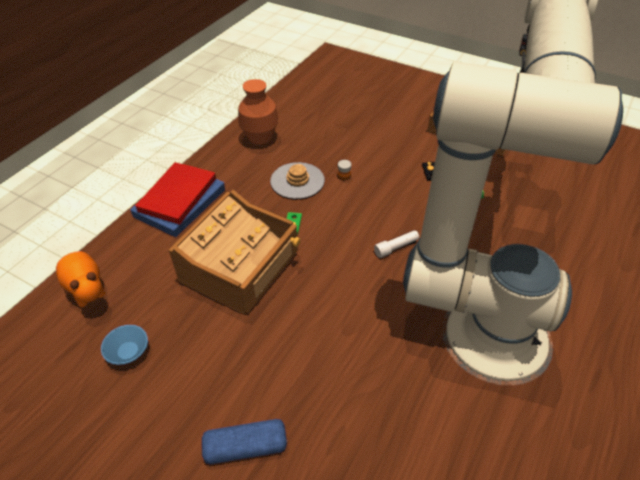

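The stack stands large, medium, small at top-view pixel (412,174). I'll run one numeric check of its centring and look at a side crop.

```bash
python3 - <<'E'
from h import *
t=r.snapshot("top"); c,rad,*_=plate(t); print("plate",c)
for n,p,z in(("small",(216,208.5),.044),("large",(208,219.5),.020)):
    P=onz(t,360+p[0]/4-.5,120+p[1]/4-.5,z)[:2]; print(n,P,(P-[.641,-.2147])*1e3)
cut("side",265,150,365,210,"h1.png",8); cut("side",165,185,305,315,"h2.png",4)
E
```

```text
plate [ 0.64107293 -0.21473543]
small [ 0.63845243 -0.21707531] [-2.54757156 -2.37531204]
large [ 0.63915505 -0.21584135] [-1.84494783 -1.14135004]
```

View pics/h1.png

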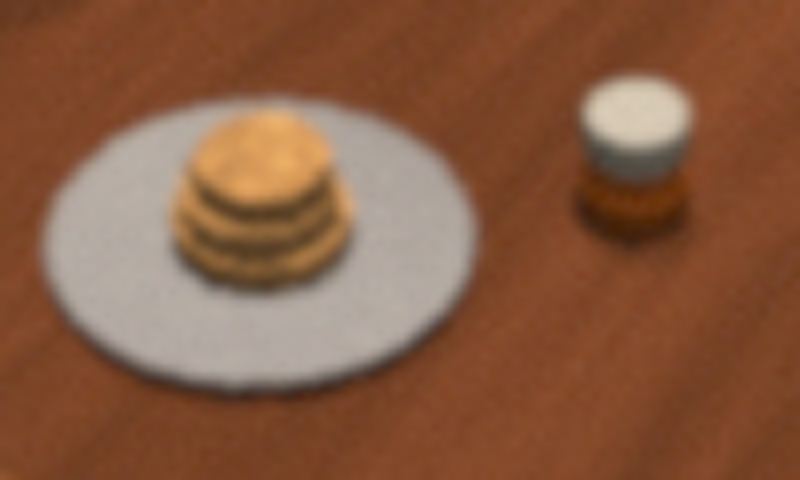

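View pics/h2.png

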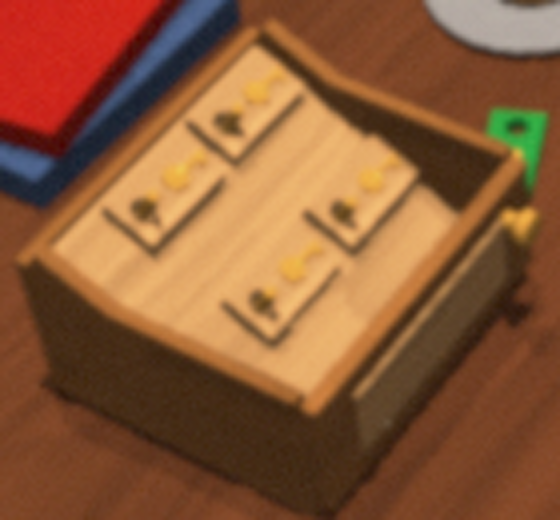

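```bash
python3 - <<'E'
from station import r
r.hand_in(); print("ok")
E
```

```text
the job is handed in; nothing more can be done
ok
```

The job is done and handed in after about 114 s on the clock. No verdict was reported.

- **Tags:** all four wooden tags hang on a peg of their own. Each went onto its peg with no early contact and was pressed flat at 10 to 15 N. The last crops show a peg in every hole and the tags lying flat. The tag on the upper right peg shifted about 2 mm after I hung it, but it still hangs.
- **Door:** I shut it only after all the tags were up. I did not feel a distinct snap, so this rests on other checks. The push ended on a hard stop at 14 N, and the door stayed put when the arm backed off. In the picture it is parallel to the back wall within about 0.3°.
- **Coasters:** large, medium and small are stacked on the plate in that order. The last measurements put the large one 2.2 mm off the plate centre and the small one 3.5 mm off. I checked the medium one by eye only. The large and small offsets may be partly reading error.
- **Bystanders and decoys:** in the last pictures the jar, the bowl and the green and black tags stand where they started.
- **Disagreement:** the tags met the board about 2 mm higher than my measurements predicted. That is in line with the 2 mm calibration limit.

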